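Reload the label printer's ribbon cassette

TASK

Reload the label printer: pull its tray out by the blue grip until it locks, take the ribbon cassette from the sloping stand, tip its orange toe under the orange lip at the front of the tray and level it down flat into the pocket. Then press the red release so that the tray runs back fully home with the cassette in it, and leave the other things on the table where they are.

Things in the scene. Friction and masses are not known exactly. Their poses are not given: they have to be found in the camera images.
- printer: White label printer fixed to the table; housing 98 mm wide, 84 mm high, from x = 25 to 127 mm. Origin: middle of the front edge of its low base, at table height. x points into the printer, y to the left seen from its front, z up; the tray comes out along -x. Its roof is 54 mm above the tray's pocket floor. The tray end stop is at 100 mm.
- tray_grip (a point): Point in the blue upright pull grip on the front of the grey tray, moving with the tray. Grip: 12 mm thick (y), standing out 46 mm along x in front of the tray, this point 34 mm in front of the printer's origin when home; its top 64 mm above the table, 18 mm above this point. Axes as printer.
- tray_pocket (a point): Centre of the floor of the tray's open-topped pocket, 20 mm above the table; moves with the tray; axes as printer. Pocket 107 mm long (x), 62 mm wide (y). Rear wall at x = +53.5 mm, 34 mm high; side walls 20 mm high; front wall at x = -53.5 mm, 18 mm high. Pulled out, the pocket is clear of the housing, whose front is then at x = +71 mm.
- tray_lip (a point): Middle of the free edge of the orange lip that overhangs the front end of the pocket by 10 mm; at this edge x = -43.5 mm from tray_pocket. Underside of the lip (this point) 14 mm above the pocket floor, top 18 mm. From this edge to the rear wall is 97 mm, less than the cassette's length; the toe goes under at a tilt of about 22 to 28 degrees. Axes as printer.
- tray (a joint): How far the tray is pulled out, m: 0 home, 0.100 end stop. A spring always draws it home (3 N home, 4.5 N pulled out, damped to about 0.1 m/s); past 0.098 the catch springs up behind it and it stays out, with 2 mm play.
- release (a joint): Height of the release catch and its red button, m: about 0 while the tray holds it down, 0.009 when it has sprung up and the tray is locked out. Pressed to 0 or below it frees the tray; bottom stop -0.004. It takes about 3 N at the start of the stroke and 5 N at the bottom; once the tray has begun to move, it keeps the catch down by itself.
- release_top (a point): Centre of the top of the round red release button, 30 mm in diameter, on a low grey block at the right side of the printer seen from its front; 44 mm above the table while the tray is in, 53 mm when locked out; pressed straight down. The housing, 84 mm high, stands 36 mm beside it.
- cassette_center (a point): Centre of the loose ribbon cassette (0.16 kg), 102 mm long (x) with its toe, 24 mm above its underside. Black body x = -33 to +51 mm, 56 mm wide (y), 18 mm thick. Blue grip rib on top: x = -17 to +27 mm, 12 mm thick (y), from 6 mm below to 24 mm above this point. x: toe to rear; z: out of its top. Starts on the stand, tilted 25 degrees, toe low.
- cassette_toe (a point): Middle of the end of the cassette's orange toe, 51 mm ahead (-x) of the cassette's centre and 3.5 mm above its underside; the toe is 18 mm long, 50 mm wide, 7 mm thick, flush with the underside. Axes as cassette_center.
- stand: Fixed aluminium sloping stand, 104 x 68 mm; its slope rises 25 degrees towards the left, from 12 mm to about 57 mm above the table, with ledges about 5 mm above the slope at its low end and both sides. Origin: centre of its underside; x up the slope.
- label_roll: Loose roll of labels, white, 72 mm in diameter, 30 mm high, standing by; origin at its underside. Not to be moved.
- tape_brown: Loose roll of brown tape, 80 mm in diameter, 30 mm high, standing by; origin at its underside. Not to be moved.

How it is judged:
By the outcome, as a careful person would: the job done as asked, in the order asked, and still so for the second after the job is handed in, with the robot touching nothing.
It also fails if it takes over 61 s, if anything falls off the work surface, if the arm or the gripper's body presses on something with over 40 N, if the wrist force passes 120 N, or if a joint passes its speed limit or range.

ROBOT

A 6-joint arm with a two-finger parallel gripper is mounted at the origin on the work surface; the furniture and walls round the work are solid. World frame = base frame: x ahead of the robot, y to its left, z up, the work surface at z = 0. Lengths are in m, angles in rad, forces in N, time in s.
With the tool pointing down it reaches from about 0.375 to 0.9 m from the base axis. Payload 3.1 kg.
Tool frame: the origin (TCP) lies on the centre line of the jaws, within the pads' length; the fingertips stand 8 mm ahead of it and the grasp point (between the pads) lies 11 mm behind it; z points along the fingers, y is the line along which they close (so a half turn about z gives the same grasp; the last joint's range is limited). The gripper opens to 85 mm and grips with 20 to 120 N. Pads are 22 mm wide; open, the fingers measure 114 mm over their backs; the gripper's body (76 mm by 85 mm) begins 54 mm behind the grasp point. The pads swing forward as they close: fully open they stand 13 mm farther back than shut.
Start: joints at [-1.405, 0.527, 1.433, -0, 1.181, -0.178], TCP at [0.211, -0.588, 0.239] pointing down, gripper open.
Joint ranges: [-3.08, 3.08], [-0.75, 2.2], [0.22, 2.44], [-1.43, 4.57], [0, 2.65], [-2.85, 2.85]. Speed limits (rad/s): [2.79, 2.79, 3.14, 3.14, 3.14, 3.14].

INTERFACE

Orientations are given as a unit quaternion [x, y, z, w].
In Python, from station import * gives the robot as it stands.
- The arm moves only by the tool play_rows, never from a script. Its argument "rows" is a list of rows, each a list of 3 entries, a list of its own where there are three numbers: the turn, a rotation vector about the tool's x, y, z in degrees, then the shift along the tool's x, y, z in mm, then the closure, from 0 (fully open) to 1 (shut). In form: [[[ax, ay, az], [dx, dy, dz], jaw], ...]. A call has 1 to 12 rows; each row shifts and turns the commanded pose from where the row before left it, along the tool's axes as they then stand; what a row does not reach is not made up. A row lasts 1/12 s, in which the tool goes at most 41.7 mm and 7.16 degrees, less where a joint would pass 70% of its speed; a pose out of reach is approached as far as the arm can. A call with a gripper value outside its range is refused whole. The fingers move at their own pace and stop on an object; "grip_force" is the grip in N (left out, the last holds). Time passes only in rows, so rows that do not move let the fingers close. It gives the time, the measured TCP pose, the force, the opening and the grip force at its end, in the units of the state.
- sense(): the state, without advancing time (a new reading comes with each control period).
- snapshot(name): name is "scene" or "top"; returns (picture, depth): 420x560x3 uint8, red, green, blue; 420x560 float32, m along the optical axis (not along the pixel's ray), 0 where there is no reading.
- get_calibration(name): a dict with "vfov" (degrees; the focal length in pixels is half the picture's height over the tangent of half this angle, whatever the lens; pixels are square), "cx", "cy" (the principal point, pixels), "xyz" and "attitude" of the camera in the world. Camera axes: x right, y down, z forward; pixel columns grow to the right and rows downward; lengths in m; the calibration is good to about 2 mm. A picture is of the moment at which its call begins. get_calibration takes no time and is no camera call.
- sign_off(): hands the job in; it is judged then, once.
The state is a dict: "t": time; "q": joint angles; "qd": joint speeds; "tau": joint torques, N m; "tcp_pos": TCP position; "tool_rot": TCP orientation; "force": force on the tool from outside, world axes, zero at the start; "ft_torque": the same for the moment, N m; "finger_gap": opening from 0.0 (shut) to 1.0 (fully open); "gripper_force": force on a finger pad.
Only numpy, scipy, OpenCV 4.12 (cv2) and the standard library are available. Lean on these libraries where they do the work, as an engineer would, in place of code of your own. Each camera call takes 0.05 s, during which the arm holds its last target. There are 200 camera calls.

## Working session

There is one attempt and no reset: what is moved stays moved. The work goes in short steps, Python scripts to look and compute and a tool call to move; the robot and the scene stay as the last step left them, time stands still between calls to the robot, and variables do not carry over. Pictures are saved under pics/ and viewed, at most 10 in all, crops included, and the job is handed in when it is done.

Besides the shell and the picture viewer there is one more tool, called as a command line: name --argument value ..., lists and objects as JSON in quotes. play_rows: Moves the arm, as the interface text tells. Its arguments: {"type":"object","properties":{"rows":{"type":"array","items":{"type":"array"}},"grip_force":{"type":"number"}},"required":["rows"]}

```bash
mkdir -p pics
cat > h.py <<'E'
from station import *
import numpy as np, cv2
from scipy.spatial.transform import Rotation as R
def snap(n):
    p,d=snapshot(n); c=get_calibration(n); np.savez(f'{n}.npz',p=p,d=d); return p,d,c
def cloud(d,c):
    f=d.shape[0]/2/np.tan(np.radians(c['vfov'])/2)
    v,u=np.mgrid[:d.shape[0],:d.shape[1]]
    P=np.stack([(u-c['cx'])/f*d,(v-c['cy'])/f*d,d],-1)
    a=np.array(c['attitude'])
    M=R.from_quat(a).as_matrix() if a.size==4 else a
    W=P@M.T+np.array(c['xyz']); W[d==0]=np.nan
    return W
E
python3 - <<'E'
from h import *
for n in("scene","top"):
    p,d,c=snap(n); print(c); cv2.imwrite(f'pics/{n}0.png',p[...,::-1])
s=sense();print({k:np.round(v,3) for k,v in s.items()})
E
```

```text
{'vfov': 49.999950618696886, 'cx': 275.54045502417176, 'cy': 211.71424396652964, 'xyz': array([0.01985084, 0.70604249, 0.68108695]), 'attitude': array([-0.35327055,  0.85999274, -0.34351485,  0.13270249])}
{'vfov': 42.36570299326929, 'cx': 274.21158113251545, 'cy': 209.02806292168887, 'xyz': array([0.35740958, 0.25801465, 0.98140384]), 'attitude': array([-0.6957381 ,  0.716953  , -0.03191997,  0.03013306])}
{'t': np.float64(0.1), 'q': array([-1.405,  0.528,  1.434,  0.   ,  1.181, -0.178]), 'qd': array([ 0.001, -0.003, -0.002,  0.001, -0.   , -0.   ]), 'tau': array([-0.0000e+00, -4.4330e+01, -1.7859e+01, -0.0000e+00,  4.0000e-03,
        0.0000e+00]), 'tcp_pos': array([ 0.211, -0.588,  0.238]), 'tool_rot': array([ 0.985,  0.172,  0.   , -0.001]), 'force': array([-0.119,  0.696, -0.56 ]), 'ft_torque': array([-0.046,  0.045,  0.011]), 'gripper_force': np.float64(0.0), 'finger_gap': np.float64(1.001)}
```

View pics/scene0.png

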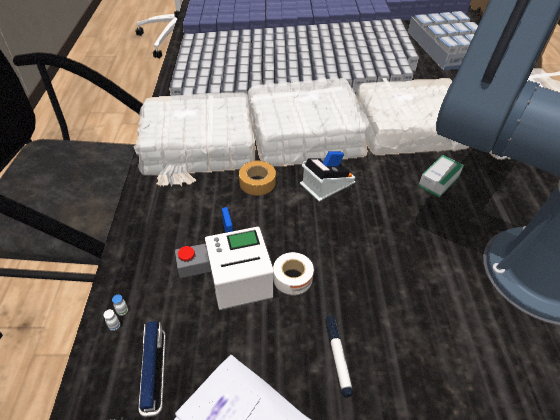

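View pics/top0.png

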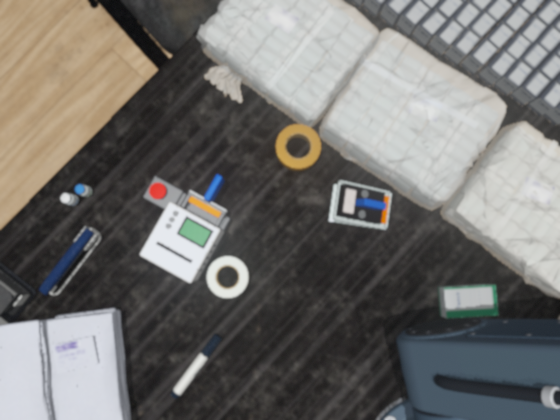

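The scene view shows the printer at about (240,265), with the tape at (257,178), the label roll at (293,272) and the stand with the cassette at (328,175). In the top view the printer is at (185,240), its blue grip at (214,187), the red button at (158,190) and the stand at (361,205).

Run:
```python
from h import *
z=np.load('top.npz');p,d=z['p'],z['d'];c=get_calibration('top')
W=cloud(d,c)
hsv=cv2.cvtColor(p,cv2.COLOR_RGB2HSV)
blue=(abs(hsv[...,0].astype(int)-110)<12)&(hsv[...,1]>170)&(hsv[...,2]>90)
org=(abs(hsv[...,0].astype(int)-13)<7)&(hsv[...,1]>170)&(hsv[...,2]>120)
red=((hsv[...,0]<5)|(hsv[...,0]>175))&(hsv[...,1]>150)&(hsv[...,2]>110)
for nm,m in(('blue',blue),('org',org),('red',red)):
    n,l,st,ce=cv2.connectedComponentsWithStats(m.astype('uint8'))
    for i in range(1,n):
        if st[i,4]>25:
            w=W[l==i]; w=w[~np.isnan(w[:,0])]
            top=w[w[:,2]>np.percentile(w[:,2],95)-.012]
            q=top[:,:2]-top[:,:2].mean(0); _,_,v=np.linalg.svd(q)
            e=q@v[0]; 
            print(nm,st[i],np.round(ce[i],1),'mean',np.round(top.mean(0),4),'dir',np.round(np.degrees(np.arctan2(v[0,1],v[0,0])),1),'len',round(np.ptp(e),4),'zmax',round(np.percentile(w[:,2],97),4))
a=p[130:300,130:410];cv2.imwrite('pics/topc.png',cv2.resize(a,None,fx=2.85,fy=2.85,interpolation=cv2.INTER_CUBIC)[...,::-1])
# roof
m=(W[...,2]>.078)&(W[...,2]<.092)
yy,xx=np.mgrid[:420,:560];m&=(xx>120)&(xx<240)&(yy>190)&(yy<300)
pts=W[m][:,:2].astype('float32')*1000;print('roof',cv2.minAreaRect(pts),W[m][:,2].mean())
m=(W[...,2]>.015)&(W[...,2]<.045)
for nm,(x0,x1,y0,y1) in dict(tape=(268,328,118,175),roll=(203,253,252,302)).items():
    mm=m&(xx>x0)&(xx<x1)&(yy>y0)&(yy<y1); print(nm,cv2.minEnclosingCircle(W[mm][:,:2].astype('float32')*1000))
mm=(W[...,2]>.01)&(W[...,2]<.12)&(xx>322)&(xx<398)&(yy>175)&(yy<235)
print('stand',cv2.minAreaRect(W[mm][:,:2].astype('float32')*1000))
print('table',np.nanmedian(W[300:340,250:350,2]))
```

```text
blue [206 174  16  26 188] [213.6 186.3] mean [0.4796 0.3567 0.0637] dir 149.7 len 0.045 zmax 0.0671
blue [357 199  27  10 170] [370.5 203.4] mean [0.4413 0.0937 0.0829] dir -100.5 len 0.0357 zmax 0.0897
org [190 198  29  17 103] [203.6 206.2] mean [0.4491 0.3777 0.0382] dir -120.4 len 0.0556 zmax 0.0419
org [381 211   5  11  42] [383.  216.1] mean [0.4218 0.0673 0.0366] dir 167.8 len 0.0161 zmax 0.0379
red [150 183  16  15 189] [157.5 190.5] mean [0.4784 0.4565 0.0442] dir -108.8 len 0.0277 zmax 0.0472
roof ((386.0868835449219, 412.4480895996094), (98.7107162475586, 102.03726196289062), 59.568180084228516) 0.08424616352123317
tape ((558.18505859375, 203.08270263671875), 48.28326416015625)
roll ((330.973876953125, 344.03955078125), 43.496360778808594)
stand ((453.42462158203125, 92.9080581665039), (109.13985443115234, 92.2247543334961), 79.34342956542969)
table 7.489249774267348e-05
```

View pics/topc.png

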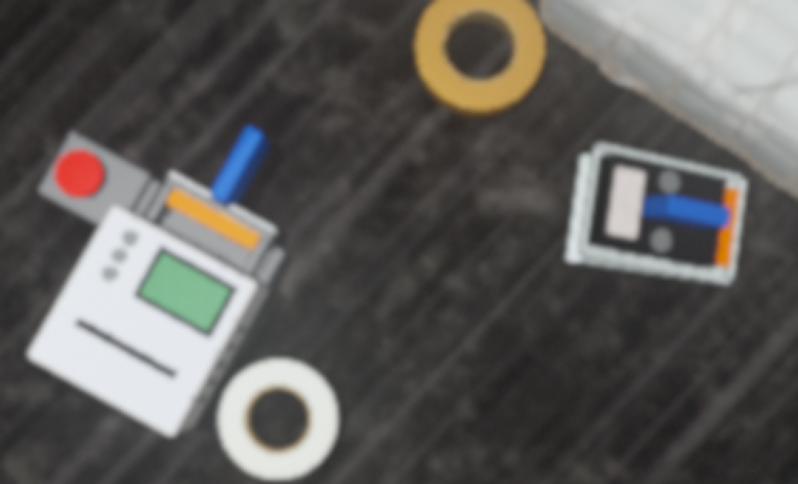

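The crop shows the cassette's rib at about (687,208) with the toe to the right at (728,228). The printer front faces upper right, with the grip at (240,163) and the red button at (79,173). I'll fit the rib and the grip to both cameras next.

```bash
cat >> h.py <<'E'
from scipy.optimize import minimize
def proj(X,c):
    f=210/np.tan(np.radians(c['vfov'])/2)
    q=(X-np.array(c['xyz']))@R.from_quat(c['attitude']).as_matrix()
    return np.c_[q[:,0]/q[:,2]*f+c['cx'],q[:,1]/q[:,2]*f+c['cy']]
def box(x0,x1,y0,y1,z0,z1): return np.array([[x,y,z] for x in(x0,x1) for y in(y0,y1) for z in(z0,z1)])
def pose(h,t): # heading deg, tilt deg (x end up)
    return R.from_euler('ZY',[h,-t],degrees=True).as_matrix()
def bluemask(p):
    hsv=cv2.cvtColor(p,cv2.COLOR_RGB2HSV).astype(int)
    return ((abs(hsv[...,0]-110)<14)&(hsv[...,1]>140)&(hsv[...,2]>60)).astype(float)
def fit(pics,B,x0,near,tilt,free_t=False,names=("scene","top"),S=8,step=(.004,.004,.004,4,3)):
    dat=[]
    for n in names:
        c=get_calibration(n);uv=proj(np.array([near]),c)[0];o=(uv-32).astype(int)
        m=bluemask(pics[n])[o[1]:o[1]+64,o[0]:o[0]+64]; dat.append((c,o,m))
    def cost(v):
        M=pose(v[3],v[4] if free_t else tilt);e=0
        for c,o,m in dat:
            uv=(proj(B@M.T+v[:3],c)-o+.5)*S
            im=np.zeros((64*S,64*S),np.uint8);cv2.fillConvexPoly(im,cv2.convexHull(np.round(uv).astype(np.int32)),1)
            a=cv2.resize(im.astype(np.float32),(64,64),interpolation=cv2.INTER_AREA)
            e+=((a-m)**2).sum()/m.sum()
        return e
    k=5 if free_t else 4
    x0=np.array(x0,float)[:k]; sim=np.vstack([x0]+[x0+np.eye(k)[i]*step[i] for i in range(k)])
    r=minimize(cost,x0,method='Nelder-Mead',options=dict(initial_simplex=sim,maxiter=600,xatol=1e-5,fatol=1e-4))
    return r.x,r.fun
E
python3 - <<'E'
from h import *
P={n:np.load(n+'.npz')['p'] for n in("scene","top")}
rib=box(-.017,.027,-.006,.006,-.006,.024)
for nm in (("scene","top"),("top",),("scene",)):
    print(nm,'cass',fit(P,rib,[.441,.095,.06,79.4],[.441,.095,.07],25,names=nm))
g=box(-.023,.023,-.006,.006,-.018,.018)
for nm in (("scene","top"),("top",)):
    print(nm,'grip',fit(P,g,[.48,.357,.046,149.5],[.48,.357,.05],0,names=nm))
print(fit(P,rib,[.441,.095,.06,79.4,25],[.441,.095,.07],25,True))
W=cloud(np.load('scene.npz')['d'],get_calibration('scene'))
for x0,y0 in((.55,-.3),(.55,-.1),(.55,.0),(.55,.1),(.6,.1),(.6,.2),(.6,.3),(.65,.2),(.65,0)):
    m=(abs(W[...,0]-x0)<.02)&(abs(W[...,1]-y0)<.02); print(x0,y0,m.sum(),np.round(np.nanmax(W[m][:,2]),3) if m.any() else None)
E
```

```text
('scene', 'top') cass (array([4.42138533e-01, 8.71755255e-02, 5.21674585e-02, 8.19394002e+01]), np.float64(0.29601469867717334))
('top',) cass (array([4.41915588e-01, 9.38440235e-02, 6.19202084e-02, 8.20026793e+01]), np.float64(0.21661188738986784))
('scene',) cass (array([4.36084660e-01, 9.39691573e-02, 5.99209969e-02, 8.55595730e+01]), np.float64(0.0872807973444206))
('scene', 'top') grip (array([4.78947640e-01, 3.57131925e-01, 5.69807312e-02, 1.48785654e+02]), np.float64(0.3759695263696202))
('top',) grip (array([4.80337672e-01, 3.58294658e-01, 4.80932957e-02, 1.49853280e+02]), np.float64(0.06841201498605948))
(array([4.42286735e-01, 8.77713976e-02, 5.18684055e-02, 8.24061110e+01,
       3.14159496e+01]), np.float64(0.28695245679942005))
0.55 -0.3 94 0.056
0.55 -0.1 95 0.113
0.55 0.0 192 0.111
0.55 0.1 367 0.108
0.6 0.1 198 0.108
0.6 0.2 646 0.09
0.6 0.3 237 0.004
0.65 0.2 204 0.094
0.65 0 116 0.11
```

Run:
```python
from h import *
c0=np.array([.441,.094,.060])
for n in("top","scene"):
    z=np.load(n+'.npz');W=cloud(z['d'],get_calibration(n));b=bluemask(z['p'])>0
    for h in (79.5,):
        L=(W-c0)@pose(h,25)
        near=(np.linalg.norm(W-c0,axis=-1)<.08)
        l=L[near&b]*1000
        print(n,'blue n',len(l),'pct x',np.percentile(l[:,0],[2,10,50,90,98]).round(1),'y',np.percentile(l[:,1],[5,50,95]).round(1),'z',np.percentile(l[:,2],[5,25,50,75,95]).round(1))
        t=l[l[:,2]>18]; print(' top: n',len(t),'z med',np.median(t[:,2]).round(1),'x',t[:,0].min().round(1),t[:,0].max().round(1),'y',t[:,1].min().round(1),t[:,1].max().round(1),'slope x',np.polyfit(t[:,0],t[:,2],1).round(3),'yx',np.polyfit(t[:,0],t[:,1],1).round(3))
        m=near&~b; l=L[m]*1000; s=(abs(l[:,2]+6)<7)&(abs(l[:,0]-10)<38)&(abs(l[:,1])<24)&(abs(l[:,1])>9); q=l[s]
        print(' body n',len(q),'zmed',np.median(q[:,2]).round(1),'fit',np.linalg.lstsq(np.c_[q[:,:2],np.ones(len(q))],q[:,2],rcond=None)[0].round(3))
# enlarged crops
ims=[]
for n,(x,y) in(("top",(361,205)),("scene",(328,172))):
    p=np.load(n+'.npz')['p'][y-35:y+35,x-38:x+38]; ims.append(cv2.resize(p,None,fx=5.2,fy=5.2,interpolation=cv2.INTER_CUBIC))
cv2.imwrite('pics/cass.png',np.hstack(ims)[...,::-1])
```

```text
top blue n 227 pct x [-20.1 -12.4   8.5  22.1  22.9] y [-9.7 -0.3  5.5] z [-6.4 12.  20.5 21.9 23.7]
 top: n 145 z med 21.5 x -18.2 23.2 y -6.4 5.7 slope x [-5.0000e-03  2.1591e+01] yx [ 0.012 -0.44 ]
 body n 627 zmed -8.0 fit [-3.000e-03 -1.000e-03 -7.991e+00]
scene blue n 231 pct x [-21.1 -15.2   5.9  20.4  22.1] y [-1.2  5.8  8. ] z [-5.2  1.3  9.5 17.8 23.2]
 top: n 57 z med 22.0 x -20.8 21.7 y -2.7 8.2 slope x [-7.000e-03  2.161e+01] yx [-0.057  4.447]
 body n 172 zmed -6.7 fit [-0.038 -0.012 -6.416]
```

View pics/cass.png

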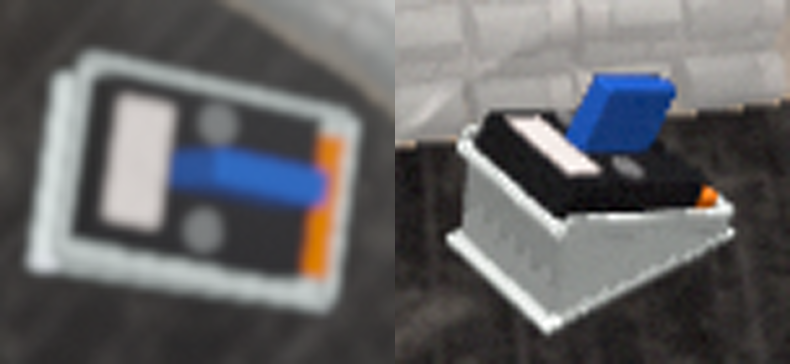

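The crop confirms the cassette is seated on the stand, toe against the low ledge. The fit gives its centre at about (0.440, 0.092, 0.057), heading 80°, tilt 25°, and the height agrees with the stand geometry. I'll swing over to the tray grip.

play_rows --rows '[[[0,0,-4],[41,0,0],0],[[0,0,-4],[41,0,0],0],[[0,0,-4],[41,0,0],0.2],[[0,0,-4],[41,0,0],0.2],[[0,0,-4],[41,0,0],0.2],[[0,0,-4],[41,0,0],0.3],[[0,0,-4],[41,0,0],0.3],[[0,0,-4],[41,0,0],0.4],[[0,0,-4],[41,0,0],0.4],[[0,0,-4],[41,0,0],0.4],[[0,0,-4],[41,0,0],0.4],[[0,0,-4],[41,0,0],0.4]]'

```text
t: 1.1
tcp_pos: [0.5688, -0.2682, 0.2387]
tool_rot: [0.829, 0.559, -0.0, -0.0]
force: [0.4, 0.4, -0.6]
finger_gap: 0.602
gripper_force: 0.0
```

play_rows --rows '[[[0,0,-5],[41,0,0],0.4],[[0,0,-5],[41,0,0],0.4],[[0,0,-5],[41,0,0],0.4],[[0,0,-5],[41,0,0],0.4],[[0,0,-5],[41,0,0],0.4],[[0,0,-5],[41,0,0],0.4],[[0,0,-5],[41,0,0],0.4],[[0,0,-5],[41,0,0],0.4],[[0,0,-5],[41,0,0],0.4],[[0,0,-5],[41,0,0],0.4],[[0,0,-5],[41,0,0],0.4],[[0,0,0],[0,0,0],0.4]]'

```text
t: 2.1
tcp_pos: [0.5417, 0.1697, 0.2386]
tool_rot: [0.475, 0.88, -0.0, -0.003]
force: [-0.7, -0.3, 0.4]
finger_gap: 0.599
gripper_force: 0.0
```

```bash
cat >> h.py <<'E'
def toolR(h,t=0): # tool y along -y of object with heading h, tilt t ; tool z = -z_c, tool x = x_c
    M=pose(h,t); return np.c_[M[:,0],-M[:,1],-M[:,2]]
def delta(pos,h,t=0):
    s=sense();A=R.from_quat(s['tool_rot']).as_matrix()
    T=toolR(h,t)
    print('t',round(float(s['t']),2),'tcp',np.round(s['tcp_pos'],4),'F',np.round(s['force'],1),'gap',round(float(s['finger_gap']),3),'gf',round(float(s['gripper_force']),1))
    print('turn',np.degrees(R.from_matrix(A.T@T).as_rotvec()).round(2),'shift cur axes',((np.array(pos)-s['tcp_pos'])@A*1000).round(1),'shift new axes',((np.array(pos)-s['tcp_pos'])@T*1000).round(1))
E
python3 -c "
from h import *
delta([.481,.357,.04],149.5)"
```

```text
t 2.1 tcp [0.5417 0.1697 0.2386] F [-0.7 -0.3  0.4] gap 0.599 gf 0.0
turn [ -0.12  -0.35 -26.21] shift cur axes [188.8  52.7 199.5] shift new axes [147.4 130.6 198.6]
```

play_rows --rows '[[[0,0,-6.6],[0,0,0],0.4],[[0,0,-6.6],[0,0,0],0.4],[[0,0,-6.5],[0,0,0],0.4],[[0,-0.4,-6.5],[0,0,0],0.4],[[0,0,0],[29.5,26,20],0.4],[[0,0,0],[29.5,26,20],0.4],[[0,0,0],[29.5,26,20],0.4],[[0,0,0],[29.5,26,20],0.4],[[0,0,0],[29.5,26,20],0.4],[[0,0,0],[0,0,20],0.4],[[0,0,0],[0,0,10],0.4],[[0,0,0],[0,0,0],0.4]]'

```text
t: 3.1
tcp_pos: [0.4896, 0.3392, 0.111]
tool_rot: [0.267, 0.964, -0.003, 0.001]
force: [0.1, -1.2, 0.3]
finger_gap: 0.595
gripper_force: 0.0
```

```bash
python3 -c "
from h import *
delta([.481,.357,.04],149.5)"
```

```text
t 3.1 tcp [0.4896 0.3392 0.111 ] F [ 0.1 -1.2  0.3] gap 0.595 gf 0.0
turn [-0.33  0.21 -0.5 ] shift cur axes [16.8 11.2 70.9] shift new axes [16.4 11.  71. ]
```

play_rows --rows '[[[-0.3,0.2,-0.5],[8.2,5.5,0],0.4],[[0,0,0],[8.2,5.5,11],0.4],[[0,0,0],[0,0,20],0.4],[[0,0,0],[0,0,20],0.4],[[0,0,0],[0,0,15],0.4],[[0,0,0],[0,0,5],0.4],[[0,0,0],[0,0,0],0.4],[[0,0,0],[0,0,0],0.4]]'

```text
t: 3.77
tcp_pos: [0.4842, 0.3582, 0.0434]
tool_rot: [0.264, 0.965, 0.002, 0.003]
force: [1.1, -0.2, 0.8]
finger_gap: 0.599
gripper_force: 0.0
```

```bash
python3 -c "
from h import *
delta([.481,.357,.04],149.5)"
```

```text
t 3.77 tcp [0.4842 0.3582 0.0434] F [ 1.1 -0.2  0.8] gap 0.599 gf 0.0
turn [ 0.34  0.24 -0.08] shift cur axes [ 2.1 -2.7  3.4] shift new axes [ 2.1 -2.7  3.4]
```

play_rows --rows '[[[0,0,0],[2,-2.5,3],0.4],[[0,0,0],[0,0,0],0.8],[[0,0,0],[0,0,0],1],[[0,0,0],[0,0,0],1],[[0,0,0],[0,0,0],1],[[0,0,0],[0,0,0],1]]' --grip_force 60

```text
t: 4.27
tcp_pos: [0.4808, 0.3571, 0.0405]
tool_rot: [0.263, 0.965, 0.002, 0.003]
force: [-0.4, -0.7, 4.6]
finger_gap: 0.129
gripper_force: 59.1
```

```bash
python3 -c "
from h import *
delta([.481,.357,.04],149.5)"
```

```text
t 4.27 tcp [0.4808 0.3571 0.0405] F [-0.4 -0.7  4.6] gap 0.129 gf 59.1
turn [ 0.3   0.23 -0.01] shift cur axes [-0.2  0.1  0.5] shift new axes [-0.2  0.1  0.5]
```

play_rows --rows '[[[0,0,0],[-6,0,0],1],[[0,0,0],[-12,0,0],1],[[0,0,0],[-12,0,0],1],[[0,0,0],[-12,0,0],1],[[0,0,0],[-12,0,0],1],[[0,0,0],[-12,0,0],1],[[0,0,0],[-12,0,0],1],[[0,0,0],[-12,0,0],1],[[0,0,0],[-6,0,0],1],[[0,0,0],[-3,0,0],1],[[0,0,0],[-2,0,0],1],[[0,0,0],[0,0,0],1]]'

```text
t: 5.27
tcp_pos: [0.5669, 0.3065, 0.0405]
tool_rot: [0.263, 0.965, 0.002, 0.002]
force: [-3.4, 3.8, 4.5]
finger_gap: 0.131
gripper_force: 58.9
```

```bash
python3 -c "
from h import *
delta([.481-.1*.8616*-1,.357-.1*.5075,.04],149.5)"
```

```text
t 5.27 tcp [0.5669 0.3065 0.0405] F [-3.4  3.8  4.5] gap 0.131 gf 58.9
turn [ 0.3   0.11 -0.04] shift cur axes [-0.3 -0.1  0.5] shift new axes [-0.3 -0.1  0.5]
```

play_rows --rows '[[[0,0,0],[-1.5,0,0],1],[[0,0,0],[0,0,0],1],[[0,0,0],[1.5,0,0],1],[[0,0,0],[0,0,0],0.5],[[0,0,0],[0,0,0],0.5],[[0,0,0],[0,0,0],0.5],[[0,0,0],[0,0,-20],0.4],[[0,0,0],[0,0,-35],0.4],[[0,0,0],[0,0,-40],0.4],[[0,0,0],[0,0,-40],0.4],[[0,0,0],[0,0,-15],0.4],[[0,0,0],[0,0,0],0.4]]'

```text
t: 6.27
tcp_pos: [0.5703, 0.306, 0.1957]
tool_rot: [0.264, 0.965, 0.005, 0.007]
force: [0.9, -0.1, -0.1]
finger_gap: 0.604
gripper_force: 0.0
```

Run:
```python
from h import *
p,d,c=snap('scene')
cv2.imwrite('pics/s1.png',cv2.resize(p[120:320,150:400],None,fx=3,fy=3,interpolation=cv2.INTER_CUBIC)[...,::-1])
W=cloud(d,c);m=np.linalg.norm(W[...,:2]-[.4784,.4565],axis=-1)<.008;print('button z',np.nanmedian(W[m][:,2]),m.sum())
ch=pose(80,25); C=np.array([.440,.092,.057])
T=lambda x,z: C+ch@np.array([x,0,z])
print(T(.005,.006),T(.005,.086)); delta(T(.005,.106),80,25)
```

```text
button z 0.05326055407061969 55
[0.44034657 0.09396551 0.06455094] [0.43447562 0.06066969 0.13705556]
t 6.32 tcp [0.5686 0.3053 0.1928] F [-1.3 -0.4 -1.5] gap 0.596 gf 0.0
turn [-14.42  21.91  68.42] shift cur axes [ -11.7 -287.1   35. ] shift new axes [-263.   -89.6  -81.2]
```

View pics/s1.png

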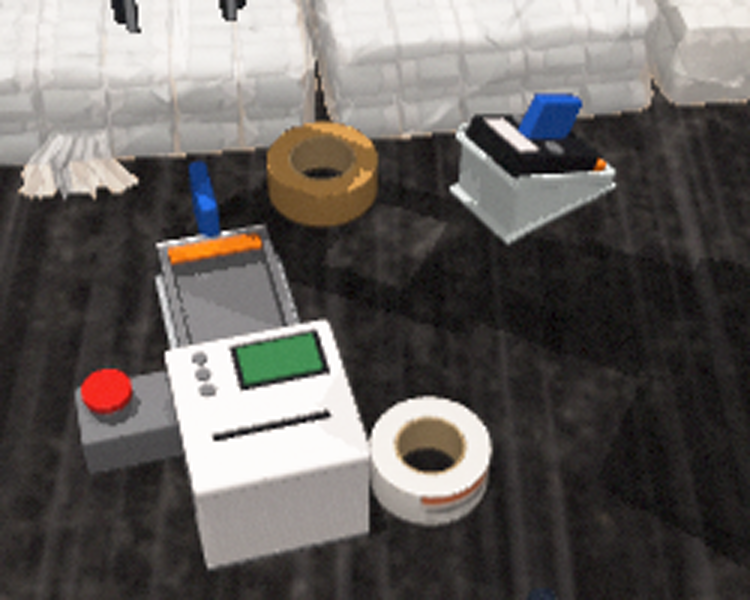

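The pull worked: the button is 53 mm high, so the tray is locked out. In the picture the pocket is open at (235,290) with the lip at (215,248), and nothing else has moved. Now the cassette.

play_rows --rows '[[[-1.31,1.99,6.22],[0,0,0],0.4],[[-1.31,1.99,6.22],[0,0,0],0.4],[[-1.31,1.99,6.22],[0,0,0],0.4],[[-1.31,1.99,6.22],[0,0,0],0.4],[[-1.31,1.99,6.22],[0,0,0],0.4],[[-1.31,1.99,6.22],[0,0,0],0.4],[[-1.31,1.99,6.22],[0,0,0],0.4],[[-1.31,1.99,6.22],[0,0,0],0.4],[[-1.31,1.99,6.22],[0,0,0],0.4],[[-1.31,1.99,6.22],[0,0,0],0.4],[[-1.31,1.99,6.22],[0,0,0],0.4],[[0,0,0],[0,0,0],0.4]]'

```text
t: 7.32
tcp_pos: [0.5642, 0.3037, 0.187]
tool_rot: [0.75, 0.626, 0.16, -0.142]
force: [-0.9, -0.6, -0.5]
finger_gap: 0.6
gripper_force: 0.0
```

play_rows --rows '[[[0,0,0],[-33,-11,-10],0.4],[[0,0,0],[-33,-11,-10],0.4],[[0,0,0],[-33,-11,-10],0.4],[[0,0,0],[-33,-11,-10],0.4],[[0,0,0],[-33,-11,-10],0.4],[[0,0,0],[-33,-11,-10],0.4],[[0,0,0],[-33,-11,-10],0.4],[[0,0,0],[-33,-11,-10],0.4],[[0,0,0],[0,0,0],0.4],[[0,0,0],[0,0,0],0.4]]'

```text
t: 8.15
tcp_pos: [0.4322, 0.0499, 0.1516]
tool_rot: [0.749, 0.626, 0.163, -0.141]
force: [-1.0, -0.3, 0.7]
finger_gap: 0.602
gripper_force: 0.0
```

Run:
```python
from h import *
ch=pose(80,25); C=np.array([.440,.092,.057])
delta(C+ch@[.005,0,.046],80,25)
```

```text
t 8.15 tcp [0.4322 0.0499 0.1516] F [-1.  -0.3  0.7] gap 0.602 gf 0.0
turn [-0.34  0.16 -0.3 ] shift cur axes [ 4.   0.7 57.8] shift new axes [ 3.8  0.4 57.8]
```

play_rows --rows '[[[-0.3,0.2,-0.3],[4,0.5,20],0.4],[[0,0,0],[0,0,25],0.4],[[0,0,0],[0,0,25],0.4],[[0,0,0],[0,0,15],0.4],[[0,0,0],[0,0,8],0.4],[[0,0,0],[0,0,0],0.4],[[0,0,0],[0,0,0],0.4]]'

```text
t: 8.73
tcp_pos: [0.4405, 0.0946, 0.0696]
tool_rot: [0.746, 0.63, 0.166, -0.139]
force: [0.8, 0.3, -0.4]
finger_gap: 0.597
gripper_force: 0.0
```

Run:
```python
from h import *
ch=pose(80,25); C=np.array([.440,.092,.057])
delta(C+ch@[.005,0,.006],80,25)
```

```text
t 8.73 tcp [0.4405 0.0946 0.0696] F [ 0.8  0.3 -0.4] gap 0.597 gf 0.0
turn [-0.08 -0.04  0.33] shift cur axes [-2.7 -0.   4.3] shift new axes [-2.7 -0.   4.3]
```

play_rows --rows '[[[0,0,0.3],[-2.5,0,3.5],0.4],[[0,0,0],[0,0,0],0.7],[[0,0,0],[0,0,0],1],[[0,0,0],[0,0,0],1],[[0,0,0],[0,0,0],1],[[0,0,0],[0,0,0],1]]' --grip_force 60

```text
t: 9.23
tcp_pos: [0.4406, 0.0924, 0.066]
tool_rot: [0.748, 0.627, 0.166, -0.139]
force: [-1.8, -3.2, 7.0]
finger_gap: 0.131
gripper_force: 59.4
```

Run:
```python
from h import *
ch=pose(80,25); C=np.array([.440,.092,.057])
delta(C+ch@[.005,0,.006],80,25)
```

```text
t 9.23 tcp [0.4406 0.0924 0.066 ] F [-1.8 -3.2  7. ] gap 0.131 gf 59.4
turn [ 0.09 -0.01 -0.09] shift cur axes [ 0.7 -0.5  2. ] shift new axes [ 0.7 -0.5  2. ]
```

play_rows --rows '[[[0,0,0],[0,0,-5],1],[[0,0,0],[0,0,-10],1],[[0,0,0],[0,0,-20],1],[[0,0,0],[0,0,-30],1],[[0,0,0],[0,0,-30],1],[[0,0,0],[10,0,-25],1],[[0,0,0],[20,0,-10],1],[[0,0,0],[0,0,0],1]]'

```text
t: 9.9
tcp_pos: [0.4365, 0.0658, 0.1989]
tool_rot: [0.748, 0.627, 0.167, -0.137]
force: [-0.6, -0.1, -1.7]
finger_gap: 0.123
gripper_force: 58.8
```

Run:
```python
from h import *
# pocket out: grip tcp when out at (.5669,.3065) is x=-134 ; pocket centre x=-46
h=149.5; M=pose(h,0)
o=np.array([.5669,.3065,0])+M@[.088,0,.020]
print('pocket',o)
g=np.array([.0043,0,.008])
np.savez('geo.npz',o=o,g=g,h=h)
def tcp(tipx,tipz,t):  # tip bottom in pocket frame
    return o+M@np.array([tipx,0,tipz])+pose(h,t)@(g+[.051,0,.024])
for a in((-.037,.06,25),(-.037,.001,25),(-.0495,.001,25),(-.0495,0,0)): print(a,tcp(*a))
delta(tcp(-.037,.06,25),h,25)
```

```text
pocket [0.49107663 0.35116338 0.02      ]
(-0.037, 0.06, 25) [0.49142556 0.35095784 0.13237264]
(-0.037, 0.001, 25) [0.49142556 0.35095784 0.07337264]
(-0.0495, 0.001, 25) [0.50219593 0.34461361 0.07337264]
(-0.0495, 0, 0) [0.48607918 0.3541071  0.052     ]
t 9.9 tcp [0.4365 0.0658 0.1989] F [-0.6 -0.1 -1.7] gap 0.123 gf 58.8
turn [ 29.64   0.18 -62.95] shift cur axes [235.1   3.8 183.1] shift new axes [ 60.2 273.6 101.5]
```

Run:
```python
from h import *
g=np.load('geo.npz');o=g['o'];M=pose(149.5,0)
s=sense();A=R.from_quat(s['tool_rot']).as_matrix();tp=s['tcp_pos']
ims=[]
for n in("top","scene"):
    p,d,c=snap(n);W=cloud(d,c)
    L=(W-o)@M*1000
    hsv=cv2.cvtColor(p,cv2.COLOR_RGB2HSV).astype(int)
    og=(abs(hsv[...,0]-13)<8)&(hsv[...,1]>150)&(hsv[...,2]>100)
    m=(abs(L[...,0])<90)&(abs(L[...,1])<40)&(L[...,2]>-10)&(L[...,2]<80)
    l=L[m&og];print(n,'lip n',len(l),'x',np.percentile(l[:,0],[3,50,97]).round(1),'y',np.percentile(l[:,1],[3,50,97]).round(1),'z',np.median(l[:,2]).round(1))
    for lo in range(-64,84,4):
        k=m&(abs(L[...,1])<18)&(L[...,0]>=lo)&(L[...,0]<lo+4)
        if k.any(): print(lo,np.percentile(L[k][:,2],[10,50,90]).round(0),end='; ')
    print()
    # walls in y
    k=m&(abs(L[...,0])<25); 
    for lo in range(-40,40,4):
        kk=k&(L[...,1]>=lo)&(L[...,1]<lo+4)
        if kk.any(): print(lo,np.median(L[kk][:,2]).round(0),end='; ')
    print()
    # cassette in tool frame -> cassette frame
    Q=(W-tp)@A*1000; Q=Q*[1,-1,-1]+[4.3,0,8]
    b=bluemask(p)>0;nr=np.linalg.norm(Q,axis=-1)<70
    q=Q[nr&og]; print(' toe',len(q),np.percentile(q,[3,50,97],axis=0).round(1).tolist() if len(q) else '')
    q=Q[nr&~b&~og]; q=q[(abs(q[:,2]+6)<8)&(abs(q[:,1])>12)&(abs(q[:,1])<24)&(abs(q[:,0]-10)<38)]
    if len(q)>20: print(' body n',len(q),'z',np.median(q[:,2]).round(1),np.linalg.lstsq(np.c_[q[:,:2],np.ones(len(q))],q[:,2],rcond=None)[0].round(3))
    uv=proj(tp[None]-[0,0,.0],c)[0].astype(int)
    y,x=np.clip(uv[1],55,364),np.clip(uv[0],55,504)
    ims.append(cv2.resize(p[y-55:y+55,x-55:x+55],(398,398),interpolation=cv2.INTER_CUBIC))
cv2.imwrite('pics/held.png',np.hstack(ims)[...,::-1])
```

```text
top lip n 175 x [-52.7 -48.1 -43.6] y [-28.4  -1.2  27. ] z 18.0
-64 [17. 39. 44.]; -60 [17. 19. 39.]; -56 [16. 18. 20.]; -52 [16. 18. 20.]; -48 [12. 18. 19.]; -44 [-1.  1. 19.]; -40 [-2.  0.  2.]; -36 [-2.  1.  2.]; -32 [-2.  0.  3.]; -28 [-2.  0.  2.]; -24 [-2.  0.  2.]; -20 [-2. -0.  2.]; -16 [-3. -0.  2.]; -12 [-2.  0.  2.]; -8 [-2. -0.  3.]; -4 [-2.  0.  2.]; 0 [-3.  0.  2.]; 4 [-1.  0.  2.]; 8 [-2. -0.  1.]; 12 [-2. -0.  2.]; 16 [-1.  0.  3.]; 20 [-2.  0.  2.]; 24 [-2.  0.  2.]; 28 [-2. -0.  2.]; 32 [-2.  0.  2.]; 36 [-2.  0.  2.]; 40 [-2.  0.  2.]; 44 [-1.  0.  3.]; 48 [-2.  0.  2.]; 52 [-2.  2. 35.]; 56 [32. 34. 36.]; 60 [ 3.  5. 32.]; 64 [3. 5. 7.]; 68 [ 5. 59. 63.]; 72 [62. 64. 65.]; 76 [62. 64. 67.]; 80 [63. 65. 66.]; 
-40 18.0; -36 20.0; -32 7.0; -28 -0.0; -24 0.0; -20 -0.0; -16 -0.0; -12 -0.0; -8 0.0; -4 0.0; 0 -0.0; 4 0.0; 8 -0.0; 12 0.0; 16 0.0; 20 -0.0; 24 -0.0; 28 2.0; 32 20.0; 36 7.0; 
 toe 0 
 body n 523 z -6.3 [-5.000e-03 -9.000e-03 -6.151e+00]
scene lip n 164 x [-52.9 -46.1 -41.1] y [-26.4   1.8  30.6] z 18.3
-64 [18. 42. 45.]; -60 [18. 27. 41.]; -56 [-0. 18. 20.]; -52 [-0.  4. 20.]; -48 [ 0. 17. 20.]; -44 [ 0. 15. 19.]; -40 [-1.  0.  2.]; -36 [-1.  1.  2.]; -32 [-1.  1.  2.]; -28 [-1.  0.  2.]; -24 [-1.  0.  1.]; -20 [-1.  0.  2.]; -16 [-1.  0.  1.]; -12 [-1.  1.  2.]; -8 [-1.  1.  3.]; -4 [-1.  1.  2.]; 0 [-1.  1.  2.]; 4 [-1.  1.  2.]; 8 [-1.  0.  2.]; 12 [-1.  1.  2.]; 16 [0. 1. 2.]; 68 [63. 63. 63.]; 72 [64. 65. 65.]; 76 [64. 65. 67.]; 80 [64. 66. 66.]; 
-40 2.0; -36 18.0; -32 20.0; -28 1.0; -24 0.0; -20 1.0; -16 0.0; -12 0.0; -8 0.0; -4 1.0; 0 1.0; 4 0.0; 8 1.0; 12 1.0; 16 1.0; 20 1.0; 24 1.0; 28 1.0; 32 16.0; 36 20.0; 
 toe 12 [[-53.1, 23.7, -23.1], [-46.5, 27.0, -19.2], [-41.7, 28.0, -17.0]]
 body n 140 z -6.3 [-6.400e-02 -3.000e-03 -5.241e+00]
```

View pics/held.png

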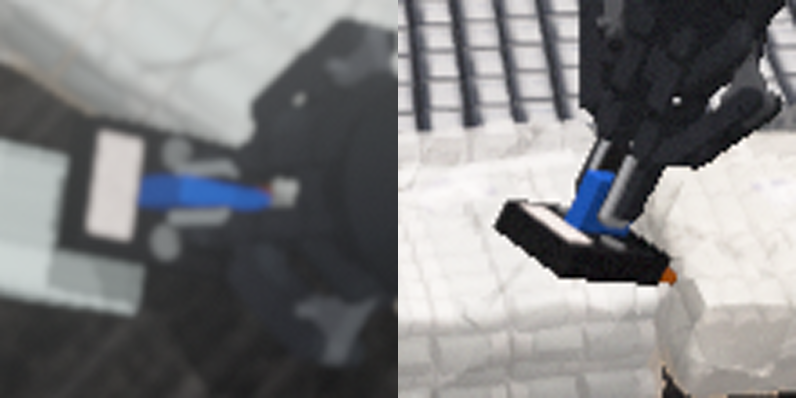

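The held crop shows the cassette firmly held by its rib, level in the jaws. The pocket measurements match the given sizes (lip edge at -43.6 mm, floor at 0). I'll check the held cassette's rear edge from the saved frame while the arm moves next.

Run:
```python
from h import *
s=sense();A=R.from_quat(s['tool_rot']).as_matrix();tp=s['tcp_pos']
for n in("top","scene"):
    z=np.load(n+'.npz');W=cloud(z['d'],get_calibration(n));p=z['p'];b=bluemask(p)>0
    Q=((W-tp)@A*1000)*[1,-1,-1]+[4.3,0,8]
    k=(abs(Q[...,1])<20)&(abs(Q[...,2]+6)<4)&(Q[...,0]>10)&(Q[...,0]<70)
    print(n,'rear edge',np.percentile(Q[k][:,0],[95,98,100]).round(1))
    k=(abs(Q[...,0]-35)<15)&(abs(Q[...,2]+6)<4)&(abs(Q[...,1])<40); print(' y',np.percentile(Q[k][:,1],[1,99]).round(1))
    k=b&(np.linalg.norm(Q,axis=-1)<40);q=Q[k];print(' rib x',np.percentile(q[:,0],[2,98]).round(1))
    # white label centre
    k=(p.min(-1)>150)&(abs(Q[...,0]-35)<16)&(abs(Q[...,2]+6)<5)&(abs(Q[...,1])<26);q=Q[k];print(' label x',np.percentile(q[:,0],[5,95]).round(1),'y',np.percentile(q[:,1],[5,95]).round(1))
```

```text
top rear edge [50.9 51.6 52.3]
 y [-28.7  26.2]
 rib x [-10.9  28.1]
 label x [28.8 47.7] y [-20.5  15.6]
scene rear edge [49.4 50.1 50.8]
 y [-25.4  29.1]
 rib x [-14.3  26. ]
 label x [26.2 45.8] y [-18.1  19.2]
```

play_rows --rows '[[[2.96,0,-6.3],[0,0,0],1],[[2.96,0,-6.3],[0,0,0],1],[[2.96,0,-6.3],[0,0,0],1],[[2.96,0,-6.3],[0,0,0],1],[[2.96,0,-6.3],[0,0,0],1],[[2.96,0,-6.3],[0,0,0],1],[[2.96,0,-6.3],[0,0,0],1],[[2.96,0,-6.3],[0,0,0],1],[[2.96,0,-6.3],[0,0,0],1],[[2.96,0,-6.3],[0,0,0],1],[[0,0,0],[0,0,0],1]]'

```text
t: 10.92
tcp_pos: [0.4355, 0.0662, 0.1941]
tool_rot: [0.255, 0.942, 0.056, -0.212]
force: [-0.1, 0.7, -1.9]
finger_gap: 0.124
gripper_force: 58.9
```

play_rows --rows '[[[0,0,0],[7,30,8],1],[[0,0,0],[7,30,8],1],[[0,0,0],[7,30,8],1],[[0,0,0],[7,30,8],1],[[0,0,0],[7,30,8],1],[[0,0,0],[7,30,8],1],[[0,0,0],[7,30,8],1],[[0,0,0],[7,30,8],1],[[0,0,0],[0,20,0],1],[[0,0,0],[0,0,0],1],[[0,0,0],[0,0,0],1]]'

```text
t: 11.83
tcp_pos: [0.4994, 0.3289, 0.1593]
tool_rot: [0.257, 0.941, 0.055, -0.212]
force: [-0.1, -0.9, -2.4]
finger_gap: 0.128
gripper_force: 59.2
```

```bash
cat >> h.py <<'E'
G=np.array([.0043,0,.0083]); O=np.array([.4911,.3512,.020]); MP=pose(149.5,0)
def tcp(tx,tz,t): return O+MP@np.array([tx,0,tz])/1000+pose(149.5,t)@(G+[.051,0,.024])
def now():
    s=sense();A=R.from_quat(s['tool_rot']).as_matrix();L=MP.T@A
    t=np.degrees(np.arctan2(L[2,0],L[0,0]))
    tip=s['tcp_pos']-A@((G+[.051,0,.024])*[1,-1,-1])
    print('tilt',t.round(2),'tip',(MP.T@(tip-O)*1000).round(1),'F printer axes',(MP.T@s['force']).round(1),'M',np.round(MP.T@s['ft_torque'],2))
def go(tx,tz,t): now(); delta(tcp(tx,tz,t),149.5,t)
E
python3 -c "
from h import *
go(-37,50,25)"
```

```text
tilt 25.26 tip [-54.7  15.3  86.5] F printer axes [-0.3  0.8 -2.4] M [0.03 0.38 0.05]
t 11.83 tcp [0.4994 0.3289 0.1593] F [-0.1 -0.9 -2.4] gap 0.128 gf 59.2
turn [-0.27 -0.26 -0.13] shift cur axes [ 0.6 15.2 40.7] shift new axes [ 0.8 15.  40.8]
```

play_rows --rows '[[[-0.3,-0.3,-0.1],[0.5,15,10],1],[[0,0,0],[0,0,15],1],[[0,0,0],[0,0,15],1],[[0,0,0],[0,0,0],1],[[0,0,0],[0,0,0],1]]'

```text
t: 12.25
tcp_pos: [0.4918, 0.3499, 0.124]
tool_rot: [0.258, 0.942, 0.057, -0.209]
force: [-0.2, 0.3, -1.7]
finger_gap: 0.124
gripper_force: 59.2
```

```bash
python3 -c "
from h import *
go(-37,20,25)"
```

```text
tilt 25.0 tip [-37.7   0.9  51.3] F printer axes [ 0.3 -0.2 -1.7] M [-0.04  0.48  0.01]
t 12.25 tcp [0.4918 0.3499 0.124 ] F [-0.2  0.3 -1.7] gap 0.124 gf 59.2
turn [ 0.04  0.   -0.09] shift cur axes [-12.6   0.8  28.7] shift new axes [-12.6   0.8  28.7]
```

play_rows --rows '[[[0,0,0],[-4,0.8,9],1],[[0,0,0],[-4,0,9],1],[[0,0,0],[-4,0,9],1],[[0,0,0],[-4,0,9],1],[[0,0,0],[-2.5,0,6],1],[[0,0,0],[0,0,0],1],[[0,0,0],[0,0,0],1]]'

```text
t: 12.83
tcp_pos: [0.4924, 0.3519, 0.0785]
tool_rot: [0.257, 0.942, 0.058, -0.208]
force: [0.4, -0.9, -1.7]
finger_gap: 0.127
gripper_force: 59.2
```

```bash
python3 -c "
from h import *
go(-37,1,25)"
```

```text
tilt 24.89 tip [-37.4  -1.3   5.9] F printer axes [-0.8  0.5 -1.7] M [ 0.02  0.38 -0.05]
t 12.83 tcp [0.4924 0.3519 0.0785] F [ 0.4 -0.9 -1.7] gap 0.127 gf 59.2
turn [0.12 0.11 0.03] shift cur axes [-1.8 -1.3  4.5] shift new axes [-1.8 -1.3  4.5]
```

Next: down 4.5 mm gently, feeling for the floor.

play_rows --rows '[[[0,0,0],[-0.8,-1,1.8],1],[[0,0,0],[-0.8,0,1.8],1],[[0,0,0],[-0.2,0,0.5],1],[[0,0,0],[0,0,0],1],[[0,0,0],[0,0,0],1],[[0,0,0],[0,0,0],1]]'

```text
t: 13.33
tcp_pos: [0.4922, 0.3513, 0.075]
tool_rot: [0.257, 0.942, 0.058, -0.207]
force: [0.2, 0.0, -2.7]
finger_gap: 0.125
gripper_force: 59.2
```

```bash
python3 -c "
from h import *
go(-49.5,1,25)"
```

```text
tilt 24.84 tip [-37.6  -0.8   2.4] F printer axes [-0.2 -0.1 -2.7] M [-0.   0.4  0. ]
t 13.33 tcp [0.4922 0.3513 0.075 ] F [ 0.2  0.  -2.7] gap 0.125 gf 59.2
turn [0.18 0.16 0.06] shift cur axes [-11.5  -0.6  -3.9] shift new axes [-11.5  -0.6  -3.9]
```

play_rows --rows '[[[0.1,0.1,0],[-0.6,-0.5,1.3],1],[[0,0,0],[0,0,0],1],[[0,0,0],[-2.7,0,-1.25],1],[[0,0,0],[-2.7,0,-1.25],1],[[0,0,0],[-2.7,0,-1.25],1],[[0,0,0],[-1.8,0,-0.8],1],[[0,0,0],[0,0,0],1],[[0,0,0],[0,0,0],1]]'

```text
t: 14.0
tcp_pos: [0.5007, 0.3455, 0.0736]
tool_rot: [0.256, 0.942, 0.058, -0.209]
force: [-3.4, 1.2, 3.2]
finger_gap: 0.124
gripper_force: 59.7
```

```bash
python3 -c "
from h import *
go(-49.5,0.5,25)"
```

```text
tilt 25.04 tip [-47.6  -0.1   1. ] F printer axes [3.6 0.7 3.2] M [-0.02 -0.46  0.03]
t 14.0 tcp [0.5007 0.3455 0.0736] F [-3.4  1.2  3.2] gap 0.124 gf 59.7
turn [ 0.06 -0.04  0.05] shift cur axes [-1.9  0.  -0.3] shift new axes [-1.9  0.  -0.3]
```

play_rows --rows '[[[0,0,0],[0.2,0,-0.5],1],[[0,0,0],[-0.9,0,-0.4],1],[[0,0,0],[-0.8,0,-0.4],1],[[0,0,0],[0,0,0],1],[[0,0,0],[0,0,0],1]]'

```text
t: 14.42
tcp_pos: [0.5022, 0.3446, 0.0738]
tool_rot: [0.256, 0.942, 0.057, -0.209]
force: [-2.6, 4.0, 2.2]
finger_gap: 0.128
gripper_force: 59.4
```

Run:
```python
from h import *
go(-49.5,0.5,25)
for t in (25,20,15,10,5,0): print(t,(MP.T@(tcp(-49.5,.5,t)-O)*1000).round(2))
```

```text
tilt 25.03 tip [-49.4  -0.    1.1] F printer axes [ 4.3 -2.1  2.2] M [-0.15 -0.75  0.01]
t 14.42 tcp [0.5022 0.3446 0.0738] F [-2.6  4.   2.2] gap 0.128 gf 59.4
turn [ 0.04 -0.03  0.06] shift cur axes [-0.4  0.1  0.5] shift new axes [-0.4  0.1  0.5]
25 [-13.03  -0.    53.14]
20 [-8.58  0.   49.77]
15 [-4.44  0.   46.01]
10 [-0.65  0.   41.91]
5 [ 2.77  0.   37.5 ]
0 [ 5.8  0.  32.8]
```

play_rows --rows '[[[0,-2.5,0],[1.4,0,2.4],1],[[0,-2.5,0],[1.4,0,2.4],1],[[0,-2.5,0],[1.4,0,2.4],1],[[0,-2.5,0],[1.4,0,2.4],1],[[0,-2.5,0],[1.4,0,2.4],1],[[0,0,0],[0,0,0],1],[[0,0,0],[0,0,0],1]]'

```text
t: 15.0
tcp_pos: [0.4927, 0.3497, 0.0646]
tool_rot: [0.261, 0.959, 0.029, -0.106]
force: [-4.3, 2.1, -0.4]
finger_gap: 0.125
gripper_force: 59.2
```

Run:
```python
from h import *
go(-49.5,0.5,12.5)
```

```text
tilt 12.56 tip [-49.1   0.4   1.1] F printer axes [ 4.8  0.4 -0.4] M [ 0.07 -0.8   0.03]
t 15.0 tcp [0.4927 0.3497 0.0646] F [-4.3  2.1 -0.4] gap 0.125 gf 59.2
turn [-0.02 -0.06  0.08] shift cur axes [-0.5  0.5  0.5] shift new axes [-0.5  0.5  0.5]
```

play_rows --rows '[[[0,0,0],[0.8,0,0.2],1],[[0,-2.5,0],[1.5,0,2.4],1],[[0,-2.5,0],[1.5,0,2.4],1],[[0,-2.5,0],[1.5,0,2.4],1],[[0,0,0],[0,0,0],1],[[0,0,0],[0,0,0],1]]'

```text
t: 15.5
tcp_pos: [0.489, 0.3529, 0.0586]
tool_rot: [0.262, 0.964, 0.012, -0.041]
force: [-1.7, 0.7, -3.5]
finger_gap: 0.126
gripper_force: 59.0
```

Run:
```python
from h import *
go(-48.5,0.5,5)
```

```text
tilt 4.95 tip [-49.7  -0.5   1.6] F printer axes [ 1.8  0.3 -3.5] M [ 0.02 -0.48  0.02]
t 15.5 tcp [0.489  0.3529 0.0586] F [-1.7  0.7 -3.5] gap 0.126 gf 59.0
turn [0.11 0.05 0.04] shift cur axes [ 1.1 -0.4  1.2] shift new axes [ 1.1 -0.4  1.2]
```

play_rows --rows '[[[0,-2.5,0],[2,0,2.8],1],[[0,-2.5,0],[1.6,0,2.8],1],[[0,0,0],[0,0,0.4],1],[[0,0,0],[0,0,0],1],[[0,0,0],[0,0,0],1]]'

```text
t: 15.92
tcp_pos: [0.4867, 0.3548, 0.0532]
tool_rot: [0.263, 0.965, 0.001, 0.001]
force: [0.6, 0.1, -2.3]
finger_gap: 0.126
gripper_force: 59.1
```

Run:
```python
from h import *
go(-48.5,0,0)
```

```text
tilt -0.08 tip [-49.7  -0.9   1. ] F printer axes [-0.5 -0.4 -2.3] M [0.   0.08 0.02]
t 15.92 tcp [0.4867 0.3548 0.0532] F [ 0.6  0.1 -2.3] gap 0.126 gf 59.1
turn [ 0.19  0.08 -0.03] shift cur axes [ 1.1 -0.9  0.9] shift new axes [ 1.1 -0.9  0.9]
```

play_rows --rows '[[[0,0,0],[0.3,0,0.5],1],[[0,0,0],[0,0,0.5],1],[[0,0,0],[0,0,0.5],1],[[0,0,0],[0,0,0],1],[[0,0,0],[0,0,0],1]]'

```text
t: 16.33
tcp_pos: [0.4865, 0.355, 0.0528]
tool_rot: [0.263, 0.965, 0.001, 0.002]
force: [2.3, -1.7, 5.0]
finger_gap: 0.127
gripper_force: 60.2
```

Run:
```python
from h import *
go(-48.5,0,0)
```

```text
tilt -0.19 tip [-49.5  -1.1   0.7] F printer axes [-2.9  0.3  5. ] M [0.31 0.23 0.06]
t 16.33 tcp [0.4865 0.355  0.0528] F [ 2.3 -1.7  5. ] gap 0.127 gf 60.2
turn [0.22 0.19 0.02] shift cur axes [ 0.9 -1.   0.5] shift new axes [ 0.9 -1.   0.5]
```

play_rows --rows '[[[0,0,0],[0,0,0],0.7],[[0,0,0],[0,0,0],0.6],[[0,0,0],[0,0,0],0.6],[[0,0,0],[0,0,-5],0.6],[[0,0,0],[0,0,-15],0.6],[[0,0,0],[0,0,-25],0.6],[[0,0,0],[0,0,-35],0.6],[[0,0,0],[-38,0,-10],0.8],[[0,0,0],[-38,0,0],1],[[0,0,0],[-38,0,0],1],[[0,0,0],[0,0,0],1]]'

```text
t: 17.25
tcp_pos: [0.5902, 0.294, 0.143]
tool_rot: [0.265, 0.964, 0.002, 0.005]
force: [1.0, 0.8, -0.2]
finger_gap: 0.002
gripper_force: 0.0
```

Run:
```python
from h import *
ims=[]
for n in("top","scene"):
    p,d,c=snap(n);W=cloud(d,c);L=(W-O)@MP*1000
    b=bluemask(p)>0
    k=~b&(abs(L[...,0]-8)<38)&(abs(abs(L[...,1])-17)<8)&(abs(L[...,2]-20)<25)
    q=L[k]; 
    if len(q)>20: print(n,'body',len(q),np.percentile(q[:,2],[5,50,95]).round(1),np.linalg.lstsq(np.c_[q[:,:2],np.ones(len(q))],q[:,2],rcond=None)[0].round(3))
    k=b&(np.linalg.norm(L-[5,0,40],axis=-1)<45);print(' rib',np.percentile(L[k],[3,97],axis=0).round(1).tolist() if k.any() else '')
    m=np.linalg.norm(W[...,:2]-[.4784,.4565],axis=-1)<.008;print(' button z',np.nanmedian(W[m][:,2]),m.sum())
    uv=proj(O[None],c)[0].astype(int);y,x=uv[1],uv[0]
    ims.append(cv2.resize(p[y-45:y+45,x-45:x+45],(398,398),interpolation=cv2.INTER_CUBIC))
cv2.imwrite('pics/in.png',np.hstack(ims)[...,::-1])
delta([.4784,.4565,.12],149.5)
```

```text
top body 462 [15.5 18.3 21.5] [ 4.0000e-03 -8.0000e-03  1.8244e+01]
 rib [[-5.5, -12.3, 17.1], [23.8, 5.4, 50.2]]
 button z 0.053016650699492296 66
scene body 389 [17.  18.8 20.7] [ 7.0000e-03 -2.0000e-03  1.8781e+01]
 rib [[-11.2, -4.9, 18.9], [28.0, 7.0, 49.9]]
 button z 0.05366118406276155 53
t 17.35 tcp [0.5836 0.2962 0.1415] F [-0.9 -0.1 -0.2] gap -0.004 gf 0.0
turn [ 0.1   0.04 -0.13] shift cur axes [172.2  84.3  21.5] shift new axes [172.   84.7  21.5]
```

View pics/in.png

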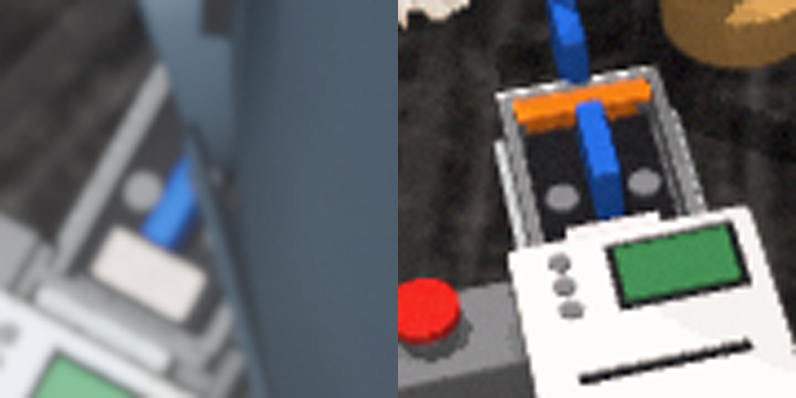

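The cassette is flat and under the lip: the body top is 18 mm above the floor with no slope, and the button is still up at 53 mm. Next I'll move over the button.

play_rows --rows '[[[0,0,0],[29,14,0],1],[[0,0,0],[29,14,0],1],[[0,0,0],[29,14,0],1],[[0,0,0],[29,14,0],1],[[0,0,0],[29,14,0],1],[[0,0,0],[28,14,0],1],[[0,0,0],[0,0,15],1],[[0,0,0],[0,0,15],1],[[0,0,0],[0,0,15],1],[[0,0,0],[0,0,15],1],[[0,0,0],[0,0,0],1],[[0,0,0],[0,0,0],1]]'

```text
t: 18.35
tcp_pos: [0.4738, 0.4574, 0.0804]
tool_rot: [0.262, 0.965, -0.001, -0.001]
force: [0.2, -0.3, -0.3]
finger_gap: -0.003
gripper_force: 0.0
```

Run:
```python
from h import *
delta([.4784,.4565,.049],149.5)
```

```text
t 18.35 tcp [0.4738 0.4574 0.0804] F [ 0.2 -0.3 -0.3] gap -0.003 gf 0.0
turn [-0.11 -0.06  0.1 ] shift cur axes [-4.4  1.6 31.4] shift new axes [-4.4  1.6 31.4]
```

play_rows --rows '[[[0,0,0],[-4,1.5,10],1],[[0,0,0],[0,0,8],1],[[0,0,0],[0,0,4],1],[[0,0,0],[0,0,3],1],[[0,0,0],[0,0,3],1],[[0,0,0],[0,0,2],1],[[0,0,0],[0,0,1.5],1],[[0,0,0],[0,0,0],1],[[0,0,0],[0,0,0],1],[[0,0,0],[0,0,0],1]]'

```text
t: 19.18
tcp_pos: [0.4808, 0.4568, 0.0501]
tool_rot: [0.263, 0.965, 0.001, 0.001]
force: [2.0, 0.1, 2.7]
finger_gap: -0.001
gripper_force: 1.0
```

Run:
```python
from h import *
delta([.4784,.4565,.047],149.5)
p,d,c=snap('scene');W=cloud(d,c);L=(W-O)@MP*1000
hsv=cv2.cvtColor(p,cv2.COLOR_RGB2HSV).astype(int)
k=bluemask(p).astype(bool)&(abs(L[...,1])<20)&(L[...,0]>-120)&(L[...,0]<60)
print('blue x range',np.percentile(L[k][:,0],[3,97]).round(1))
```

```text
t 19.18 tcp [0.4808 0.4568 0.0501] F [2.  0.1 2.7] gap -0.001 gf 1.0
turn [0.12 0.08 0.03] shift cur axes [ 1.9 -1.5  3.1] shift new axes [ 1.9 -1.5  3.1]
blue x range [-59.7  55.6]
```

play_rows --rows '[[[0,0,0],[0,0,0],1],[[0,0,0],[0,0,0],1],[[0,0,0],[0,0,0],1],[[0,0,0],[0,0,0],1],[[0,0,0],[0,0,0],1],[[0,0,0],[0,0,0],1],[[0,0,0],[0,0,-10],1],[[0,0,0],[0,0,-25],1],[[0,0,0],[0,0,-40],1],[[0,0,0],[0,0,-40],1],[[0,0,0],[0,0,-20],1],[[0,0,0],[0,0,0],1]]'

```text
t: 20.23
tcp_pos: [0.4821, 0.4586, 0.1914]
tool_rot: [0.263, 0.965, 0.004, 0.004]
force: [0.5, 0.1, 0.5]
finger_gap: -0.0
gripper_force: 0.0
```

Run:
```python
from h import *
delta([.4784,.4565,.047],149.5)
p,d,c=snap('scene');W=cloud(d,c);L=(W-O)@MP*1000
k=bluemask(p).astype(bool)&(abs(L[...,1])<20)&(L[...,0]>-120)&(L[...,0]<40)&(L[...,2]>-20)
print('blue x',np.percentile(L[k][:,0],[3,97]).round(1))
z=np.load('top.npz')
m=np.linalg.norm(W[...,:2]-[.4784,.4565],axis=-1)<.008;print(' button z',np.nanmedian(W[m][:,2]),m.sum())
cv2.imwrite('pics/end.png',cv2.resize(p[120:320,150:400],None,fx=3,fy=3,interpolation=cv2.INTER_CUBIC)[...,::-1])
```

```text
t 20.23 tcp [0.4821 0.4586 0.1914] F [0.5 0.1 0.5] gap -0.0 gf 0.0
turn [0.6  0.27 0.04] shift cur axes [  2.8  -5.2 144.4] shift new axes [  2.1  -3.6 144.4]
blue x [-4.3 39.7]
 button z 0.19331901124904993 104
```

View pics/end.png

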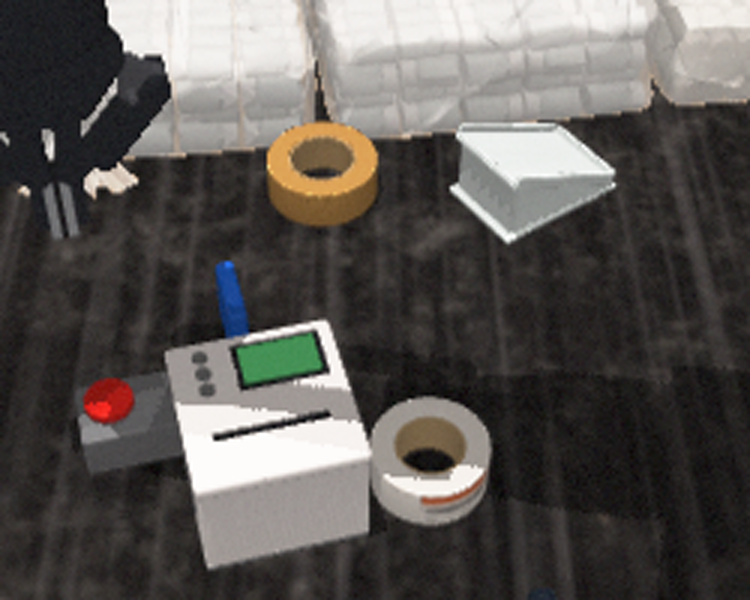

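The tray has run in, with the button down at (108,400) and the tape and label roll where they were. I'll compare the grip's pixels with the first picture to confirm it's fully home, allowing a short settling time.

play_rows --rows '[[[0,0,0],[0,0,-5],1],[[0,0,0],[0,0,0],1],[[0,0,0],[0,0,0],1],[[0,0,0],[0,0,0],1],[[0,0,0],[0,0,0],1],[[0,0,0],[0,0,0],1]]'

```text
t: 20.78
tcp_pos: [0.4798, 0.4564, 0.1889]
tool_rot: [0.263, 0.965, -0.0, -0.0]
force: [0.1, 0.5, -0.4]
finger_gap: -0.002
gripper_force: 0.0
```

Run:
```python
from h import *
p0=cv2.imread('pics/scene0.png')[...,::-1].copy();p,d,c=snap('scene')
for q in(p0,p):
    b=bluemask(q)[195:240,210:245];y,x=np.nonzero(b);print(len(x),x.mean()+210,y.mean()+195,y.min()+195,y.max()+195)
g=[q[228:310,200:315].astype(int).mean(-1) for q in (p0,p)]
W=cloud(d,c);k=np.zeros(d.shape,bool);k[244:258,182:190]=1
print('button z',np.nanmedian(W[k][:,2]))
```

```text
194 226.5257731958763 219.7835051546392 207 231
191 226.51832460732984 219.8324607329843 207 231
button z 0.044144527061918515
```

The grip matches its starting pixels and the button is at 44 mm, so the tray is fully home. I'll hand the job in.

```bash
python3 -c "
from station import *
print(sign_off())"
```

```text
the job is handed in; nothing more can be done
None
```

The label printer is reloaded and handed in at about 21 s: the cassette is seated flat in its pocket under the lip, the tray is fully home, and the tape and label roll were not touched.

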